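Seat the side burner's cap on its locating pin

TASK

The cap of the barbecue's side burner is standing proud because its rim notch is not over the locating pin. With a fingertip against its lug, push the cap round either way until the notch meets the pin, then press the cap fully home and take the hand away. Do not lift the cap, and leave everything else on the ledge where it is.

Things in the scene. Friction and masses are not known exactly. Their poses are not given: they have to be found in the camera images.
- burner: the fixed side burner on the ledge: a round stainless dish 168 mm across and 6 mm high (origin at the centre of its underside, z up along the cap's axis), an aluminium head 88 mm across and 31 mm high in its middle, and on the +x side an ear reaching to 74 mm from the axis that carries the locating pin
- pin (a point): tip of the locating pin: an upright round steel pin, 12 mm thick with a flat tip chamfered 1.5 mm, its axis 55 mm from the cap's axis and 38.5 mm above the ledge; only 3 mm of it shows outside the cap's rim when seen from straight above, and the light ear it stands on reaches 16 mm beyond the rim
- cap_centre (a point): centre of the cap's flat top, on its axis: the cap is a dark steel disc 116 mm across and 10 mm thick; its top is 50 mm above the ledge as it stands proud, 42 mm when fully home. Pressing at the centre works
- notch (a point): a point in the middle of the notch, at the cap's underside, 55 mm from the axis, which lies over the pin when they meet: the notch is 18 mm wide and 12 mm deep inward from the rim, cut through the full thickness, so it fits the pin with 3 mm to spare at either side (about 0.05 rad). Fully home, this point lies within 3.5 mm of the pin horizontally
- lug (a point): top of the finger lug: a round stud 14 mm thick that stands 16 mm above the cap's top, 36 mm from the axis, diametrically opposite the notch. Push its side to turn the cap; the cap turns freely all the way round either way (friction about 0.05 N m, so about 1.4 N at the lug) and stays where it is left
- cap_down (a joint): how far the cap has been pressed down (m): 0 as it stands proud, 0.008 fully home, negative if lifted. A tight seal holds it at any height: it takes about 5 to 6 N to push down and 12 to 13 N to lift, and it does not spring back. Away from the notch the pin stops the cap after 1.5 mm (it yields to about 4 mm under a 25 N push); only with the notch over the pin does it go down farther
- ramekin: white ceramic ramekin, 80 mm across, 45 mm high, standing close beside the burner; origin at the centre of its underside
- grinder: glass salt grinder with a steel top, 50 mm across, 105 mm high, standing 170 to 190 mm from the burner's middle; origin at the centre of its underside
- skewers: bamboo skewer holder (a cup 68 mm across, 120 mm high, with skewers up to about 220 mm high); origin at the centre of its underside
- tongs: stainless steel tongs lying flat, about 270 mm long, 18 mm high; origin in the middle of their underside, x along them
- spatula: red plastic spatula lying flat, 300 mm long; x along it
- oil: green glass oil bottle, 64 mm across, 220 mm high; origin at the centre of its underside
- trivet: the burner's dark steel pan support, taken off and lying on the ledge: a ring 160 mm across and 20 mm high; origin at the centre of its underside
There are look-alikes about, which are no part of the job. What is shaped like the burner but orange or yellow is not meant.

How it is judged:
At the end, for the whole second after the job is handed in: the cap is pressed at least 6.5 of its 8 mm down, with its notch within 4.5 mm of the pin horizontally (value of joint cap_down above 0.0065 m and horizontal distance between notch and pin below 0.0045 m); the robot touches nothing.
It fails at once if the cap is lifted more than 4 mm (value of joint cap_down below -0.004 m).
It fails at once if something else on the ledge is pushed, tipped or carried more than 20 mm (distance of any of ramekin, grinder, skewers, tongs, spatula, oil, trivet from where it was at the start of the episode above 0.02 m or angle between any of ramekin, grinder, skewers, tongs, spatula, oil, trivet's own z axis and vertical above 0.35 rad).
It also fails if it takes over 69 s, if anything falls off the work surface, if the arm or the gripper's body presses on something with over 40 N, if the wrist force passes 120 N, or if a joint passes its speed limit or range.

ROBOT

A 7-joint arm with a two-finger parallel gripper is mounted at the origin on the work surface. World frame = base frame: x ahead of the robot, y to its left, z up, the work surface at z = 0. Lengths are in m, angles in rad, forces in N, time in s.
With the tool pointing down it reaches from about 0.425 to 0.875 m from the base axis. Payload 8.4 kg.
Tool frame: the origin (TCP) lies at the very end of the fingers, on their centre line; the grasp point (between the pads) lies 19 mm behind it; z points along the fingers, y is the direction in which the jaws open and shut (so a half turn about z gives the same grasp; the last joint's range is limited). The gripper opens to 85 mm and grips with 20 to 120 N. Pads are 22 mm wide; open, the fingers measure 114 mm over their backs; the gripper's body (76 mm by 85 mm) begins 54 mm behind the grasp point. The pads swing forward as they close: fully open they stand 13 mm farther back than shut.
Start: joints at [-1.422, 0.333, 0.04, 1.465, -0.013, 1.343, -0.059], TCP at [0.159, 0.63, 0.204] pointing down, gripper open.
Joint ranges: [-2.58, 2.58], [-0.38, 2.09], [-1.3, 1.39], [0.25, 2.4], [-1.5, 4.64], [0.08, 2.09], [-2.65, 2.65]. Speed limits (rad/s): [2.22, 2.22, 2.79, 2.79, 3.14, 3.14, 3.14].

INTERFACE

Orientations are given as [roll, pitch, yaw] about the fixed x, y, z axes, in that order (R = Rz(yaw) Ry(pitch) Rx(roll)).
In Python, from cell import robot gives the robot as it stands. The module is installed in compiled form; this text tells all that it offers.
- The arm moves only by the tool step_arm, never from a script. Its argument "increments" is a list that holds one entry, the list of rows, each a list of 7 numbers: the turn, a rotation vector about the tool's x, y, z in degrees, then the shift along the tool's x, y, z in mm, then the gripper command: -1 is shut, 1 is fully open, values between are in proportion. A call has 1 to 12 rows; each row shifts and turns the commanded pose from where the row before left it, along the tool's axes as they then stand; what a row does not reach is not made up. A row lasts 1/12 s, in which the tool goes at most 41.7 mm and 7.16 degrees, less where a joint would pass 70% of its speed; a pose out of reach is approached as far as the arm can. A call is refused whole if a number of a shift passes 41.7 or a number of a turn 7.16, either way. A call with a gripper value outside its range is refused whole. The fingers move at their own pace and stop on an object; "squeeze" is the grip in N (left out, the last holds). Time passes only in rows, so rows that do not move let the fingers close. It gives the time, the measured TCP pose, the force and the opening at its end, in the units of the state.
- robot.get_obs(): the state, without advancing time (a new reading comes with each control period).
- robot.capture(name): name is "side" or "top" or "wrist"; returns (picture, depth): 400x640x3 uint8, blue, green, red; 400x640 float32, m along the optical axis (not along the pixel's ray), 0 where there is no reading.
- robot.camera_model(name): a dict with "vertical_fov" (degrees; the focal length in pixels is half the picture's height over the tangent of half this angle, whatever the lens; pixels are square), "cx", "cy" (the principal point, pixels), "k1" (the pictures are not rectified: a ray, as slopes to the right and down, at radius r is drawn at 1 + k1 r^2 times it, then the intrinsics apply), "position" and "orientation" of the camera in the world. Camera axes: x right, y up, looking along -z (the intrinsics and any distortion apply to the point x, -y, -z); pixel columns grow to the right and rows downward; lengths in m; the calibration is good to about 2 mm. A picture is of the moment at which its call begins: read the wrist's pose just before it. camera_model takes no time and is no camera call; for the wrist camera it gives the pose at the moment of the call.
- robot.sign_off(): hands the job in, once; it reports no verdict.
The state is a dict: "time_s": time; "joint_pos": joint angles; "qvel": joint speeds; "joint_efforts": joint torques, N m; "eef_pos": TCP position; "tcp_rot": TCP orientation; "force": force on the tool from outside, world axes, zero at the start; "moment": the same for the moment, N m; "opening": opening from 0.0 (shut) to 1.0 (fully open).
Only numpy, scipy, OpenCV 4.12 (cv2) and the standard library are available. Lean on these libraries where they do the work, as an engineer would, in place of code of your own. Each camera call takes 0.05 s, during which the arm holds its last target.

## Working session

There is one attempt and no reset: what is moved stays moved. The work goes in short steps, Python scripts to look and compute and a tool call to move; the robot and the scene stay as the last step left them, time stands still between calls to the robot, and variables do not carry over. Pictures are saved under pics/ and viewed, and the job is handed in when it is done.

Besides the shell and the picture viewer there is one more tool, called after "Request:" as name(argument=value, ...) on one line, values as JSON. step_arm: Moves the arm, as the interface text tells. Its arguments: {"type":"object","properties":{"increments":{"type":"array"},"squeeze":{"type":"number"}},"required":["increments"]}

```bash
mkdir -p pics; ls; cat > h.py <<'E'
import numpy as np, cv2, json
from cell import robot
from scipy.spatial.transform import Rotation as R
def Rm(o):
    o=np.array(o,float)
    if o.shape==(3,3): return o
    if o.shape==(3,): return R.from_euler('xyz',o).as_matrix()
    raise ValueError(o)
def K(m):
    f=200/np.tan(np.radians(m['vertical_fov'])/2)
    return np.array([[f,0,m['cx']],[0,f,m['cy']],[0,0,1.]])
def und(m,uv):
    return cv2.undistortPoints(np.array(uv,float).reshape(-1,1,2),K(m),np.array([m['k1'],0,0,0,0.])).reshape(-1,2)
def rays(m,uv):
    n=und(m,uv); d=np.c_[n[:,0],-n[:,1],-np.ones(len(n))]
    return np.array(m['position']), d@Rm(m['orientation']).T
def onplane(m,uv,z):
    p,d=rays(m,uv); return p+d*((z-p[2])/d[:,2])[:,None]
def proj(m,P):
    P=np.atleast_2d(P); c=(P-np.array(m['position']))@Rm(m['orientation'])
    s=np.c_[c[:,0]/-c[:,2],-c[:,1]/-c[:,2]]; r2=(s**2).sum(1,keepdims=True)
    s=s*(1+m['k1']*r2); k=K(m); return s*k[0,0]+k[:2,2]
E
python3 - <<'E'
from h import *
print(robot.get_obs())
for n in ('side','top','wrist'):
    m=robot.camera_model(n); print(n,m)
    p,d=robot.capture(n); cv2.imwrite(f'pics/{n}0.png',p); np.savez(f'pics/{n}0.npz',p=p,d=d,m=np.array(m,dtype=object))
E
```

```text
pics
{'time_s': 0.0, 'joint_pos': array([-1.42221468,  0.33393187,  0.03986115,  1.4662734 , -0.01340622,
        1.34331029, -0.05847089]), 'qvel': array([ 0.00029263, -0.00092368,  0.00032926,  0.00076142, -0.00024201,
        0.0004793 ,  0.00056848]), 'joint_efforts': array([-1.67495759e-04, -6.58565784e+01,  1.36524640e+00, -4.05561554e+01,
        1.67822640e-02,  1.28856691e-02,  3.00391878e-05]), 'eef_pos': array([0.15931197, 0.62965154, 0.20330654]), 'tcp_rot': array([-3.13993882e+00,  1.02853579e-04,  2.89383350e+00]), 'force': array([ 0.48883441, -0.73587666,  0.09564998]), 'moment': array([-0.04130052,  0.00813643,  0.01202095]), 'opening': 0.997836024052668}
side {'vertical_fov': 45.54961957608282, 'cx': 321.82245192726054, 'cy': 202.37366254407198, 'k1': -0.05748966609093818, 'position': array([ 0.47261788, -1.18878506,  1.17820407]), 'orientation': array([ 0.77914415,  0.01341339, -0.07048224])}
top {'vertical_fov': 50.88259501635454, 'cx': 321.13384561861665, 'cy': 204.09590339947346, 'k1': -0.040316063501800635, 'position': array([ 0.41342806, -0.07612885,  1.32017717]), 'orientation': array([ 0.07222973, -0.00812384, -1.57232697])}
wrist {'vertical_fov': 67.06520607951593, 'cx': 318.88312558347144, 'cy': 198.4949450792482, 'k1': -0.03576008423712656, 'position': array([0.08134539, 0.64954934, 0.37391101]), 'orientation': array([-0.31861995,  0.00137259,  1.32153788])}
```

View pics/top0.png

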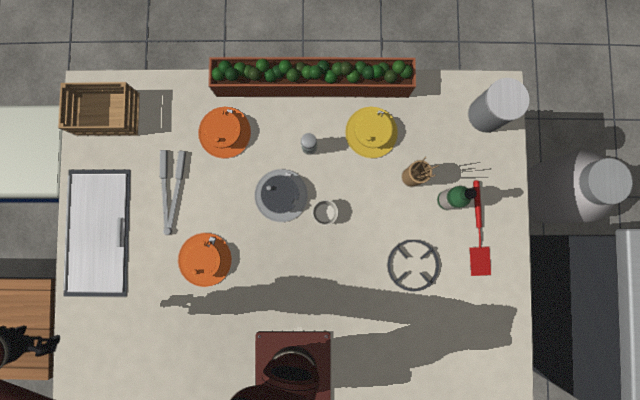

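View pics/side0.png

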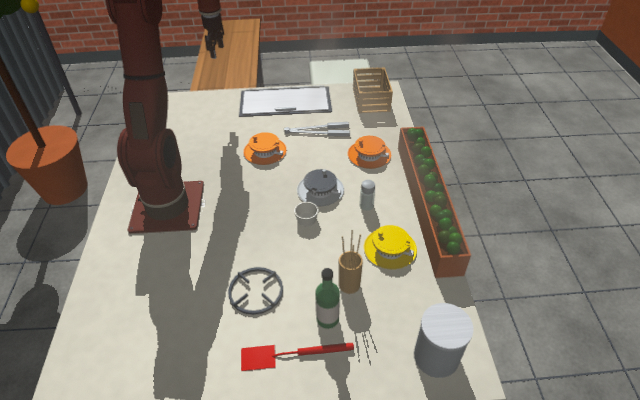

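View pics/wrist0.png

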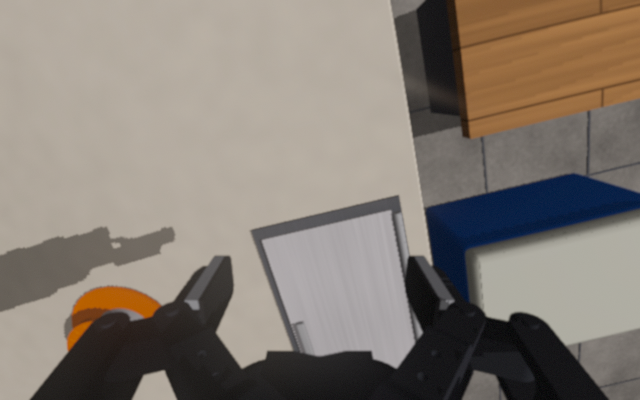

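The top view shows four burner shapes: steel at (282,195), orange at (224,132) and (205,259), and yellow at (371,132). Only the steel one with a dark cap fits the description. I'll confirm it in an enlarged crop.

```bash
python3 - <<'E'
from h import *
z=np.load('pics/top0.npz',allow_pickle=True); a=z['p'][160:235,240:345]; 
s=np.load('pics/side0.npz',allow_pickle=True)['p'][160:235,290:385]
a=cv2.resize(a,None,fx=7,fy=7,interpolation=cv2.INTER_CUBIC)
cv2.imwrite('pics/c1.png',a); cv2.imwrite('pics/c2.png',cv2.resize(s,None,fx=7,fy=7,interpolation=cv2.INTER_CUBIC))
m=z['m'].item()
print(onplane(m,[[280,194]],0.05), onplane(m,[[282,195]],0.006))
d=z['d']; print(d[185:205:5,270:290:5])
E
```

```text
[[0.53614147 0.03814106 0.05      ]] [[0.53723483 0.03580583 0.006     ]]
[[1.2793218 1.2780237 1.2758565 1.2761819]
 [1.267739  1.2773404 1.2749138 1.2793739]
 [1.2693065 1.2755084 1.2717085 1.2751616]
 [1.2765507 1.2793534 1.2725235 1.274195 ]]
```

View pics/c1.png

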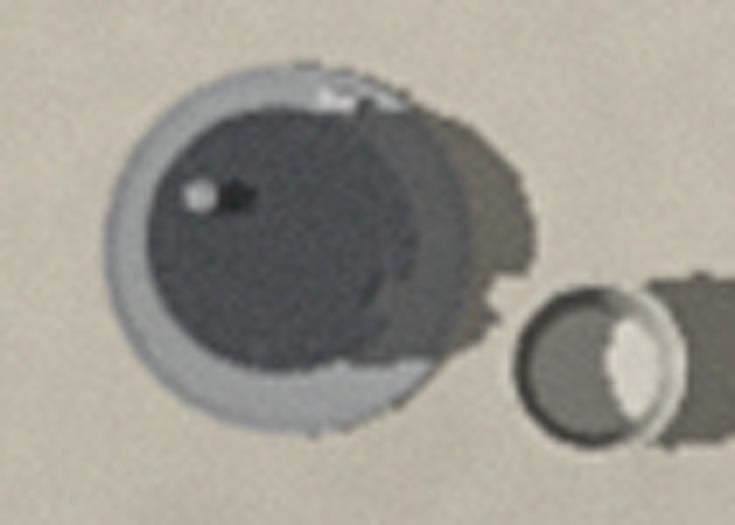

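View pics/c2.png

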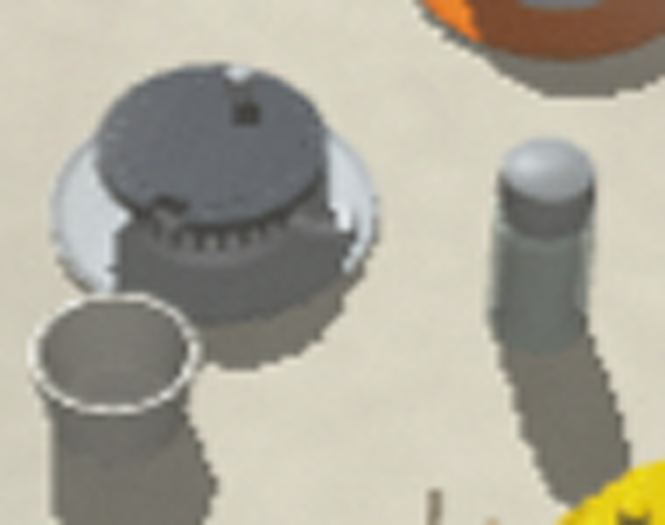

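The crop confirms the steel burner with a dark cap. In top-view pixels the lug is near (268.7,188), the bright ear and pin near (288.6,174), and the notch near (293,201). The ramekin is at (326,211). Next I'll take rough positions.

```bash
python3 - <<'E'
from h import *
z=np.load('pics/top0.npz',allow_pickle=True); m=z['m'].item()
s=np.load('pics/side0.npz',allow_pickle=True); ms=s['m'].item()
c=onplane(m,[[280,194]],.05)[0]; l=onplane(m,[[268.7,187.9]],.066)[0]; p=onplane(m,[[288.6,173.7]],.0385)[0]; n=onplane(m,[[293.2,201.3]],.05)[0]
for k,v in dict(c=c,l=l,p=p,n=n).items():
    w=v-c; print(k,v.round(4),np.hypot(*w[:2]).round(4),np.degrees(np.arctan2(w[1],w[0])).round(1))
# side: lug top approx (290+238/7,160+72/7), notch
ls=onplane(ms,[[290+238/7,160+72/7]],.066)[0]; ns=onplane(ms,[[290+170/7,160+205/7]],.05)[0]
cs=onplane(ms,[[290+212/7,160+143/7]],.05)[0]; print(ls,ns,cs)
print('ram',onplane(m,[[240+600/7,160+368/7]],.045))
E
```

```text
c [0.5361 0.0381 0.05  ] 0.0 0.0
l [0.553  0.0707 0.066 ] 0.0367 62.6
p [0.5999 0.0131 0.0385] 0.0685 -21.4
n [ 0.5139 -0.002   0.05  ] 0.0459 -119.0
[0.55389337 0.06555622 0.066     ] [ 0.51471525 -0.0112399   0.05      ] [0.53822747 0.03156244 0.05      ]
ram [[ 0.47986029 -0.10050165  0.045     ]]
```

The notch is at about -117°, the pin at about -21° and the lug at about 63°. The shorter way is roughly 96° counter-clockwise. I'll set the jaws part open and move over the burner for a close look.

Request:
step_arm(increments=[[[0,0,0,-23,-23,0,-0.3],[0,0,0,-23,-23,0,-0.3],[0,0,0,-23,-23,0,-0.3],[0,0,0,-23,-23,0,-0.3],[0,0,0,-23,-23,0,-0.3],[0,0,0,-23,-23,0,-0.3],[0,0,0,-23,-23,0,-0.3],[0,0,0,-23,-23,0,-0.3],[0,0,0,-23,-23,0,-0.3],[0,0,0,-23,-23,0,-0.3],[0,0,0,-23,-23,0,-0.3],[0,0,0,-23,-23,0,-0.3]]])

```text
time_s: 1.15
eef_pos: [0.3597, 0.2932, 0.2041]
tcp_rot: [3.142, -0.0, 2.894]
force: [0.7, 1.1, 0.3]
opening: 0.352
```

Request:
step_arm(increments=[[[0,0,0,-23,-23,0,-0.3],[0,0,0,-23,-23,0,-0.3],[0,0,0,-23,-23,0,-0.3],[0,0,0,-23,-23,0,-0.3],[0,0,0,-23,-23,0,-0.3],[0,0,0,-23,-23,0,-0.3],[0,0,0,-23,-23,0,-0.3],[0,0,0,-23,-23,0,-0.3],[0,0,0,-23,-23,0,-0.3],[0,0,0,-23,-23,0,-0.3]]])

```text
time_s: 1.98
eef_pos: [0.5263, 0.014, 0.2043]
tcp_rot: [3.141, 0.0, 2.894]
force: [0.2, -0.1, 0.6]
opening: 0.352
```

Request:
step_arm(increments=[[[0,0,7,0,0,0,-0.3],[0,0,7,0,0,0,-0.3],[0,0,7,0,0,0,-0.3],[0,0,7,0,0,0,-0.3],[0,0,7,0,0,0,-0.3],[0,0,7,0,0,0,-0.3],[0,0,7,0,0,0,-0.3],[0,0,7,0,0,0,-0.3],[0,0,7,0,0,0,-0.3],[0,0,7,0,0,0,-0.3],[0,0,7,0,0,0,-0.3],[0,0,7,0,0,0,-0.3]]])

```text
time_s: 2.98
eef_pos: [0.5256, 0.0154, 0.204]
tcp_rot: [-3.141, 0.0, 1.422]
force: [0.4, -0.4, 0.2]
opening: 0.35
```

Request:
step_arm(increments=[[[0,0,7,0,0,0,-0.3],[0,0,7,0,0,0,-0.3],[0,0,6,0,0,0,-0.3],[0,0,0,0,0,0,-0.3],[0,0,0,0,0,0,-0.3]]])

```text
time_s: 3.4
eef_pos: [0.5257, 0.0155, 0.2041]
tcp_rot: [-3.141, 0.0, 1.082]
force: [-0.1, -0.2, -0.0]
opening: 0.353
```

```bash
cat > w.py <<'E'
import sys
from h import *
tag=sys.argv[1]
for n in sys.argv[2:]:
    m=robot.camera_model(n); p,d=robot.capture(n)
    cv2.imwrite(f'pics/{n}{tag}.png',p); np.savez(f'pics/{n}{tag}.npz',p=p,d=d,m=np.array(m,dtype=object))
o=robot.get_obs(); print(o['time_s'],o['eef_pos'],o['tcp_rot'],o['force'],o['opening'],o['joint_pos'].round(2))
E
python3 w.py 1 wrist
```

```text
3.45 [0.52572968 0.01548607 0.20412905] [-3.14141211e+00  1.63994517e-04  1.08255476e+00] [-0.5339332  -0.41973677  0.65163345] 0.35120971253580285 [-0.83  0.08  0.77  1.8  -0.06  1.29 -0.54]
```

View pics/wrist1.png

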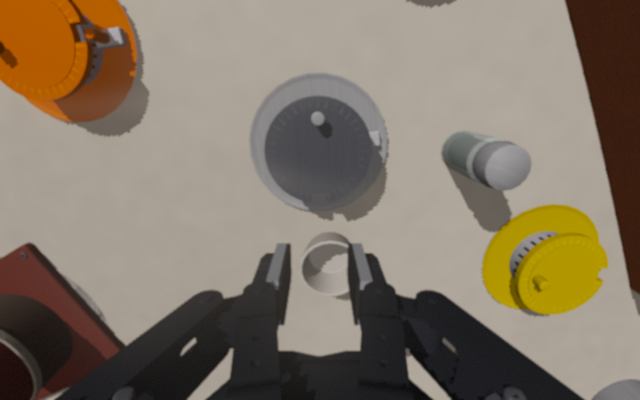

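```bash
python3 - <<'E'
import cv2
p=cv2.imread('pics/wrist1.png')[65:220,240:400]
cv2.imwrite('pics/w1c.png',cv2.resize(p,None,fx=3.8,fy=3.8,interpolation=cv2.INTER_CUBIC))
h=cv2.cvtColor(p,cv2.COLOR_BGR2GRAY); print(h[85,::6])
E
```

```text
[162 163 134 138 108  81  79  76  75  73  73  73  71  72  74  72  71  71
  73  73  74  76  79  86 143 167 166]
```

View pics/w1c.png

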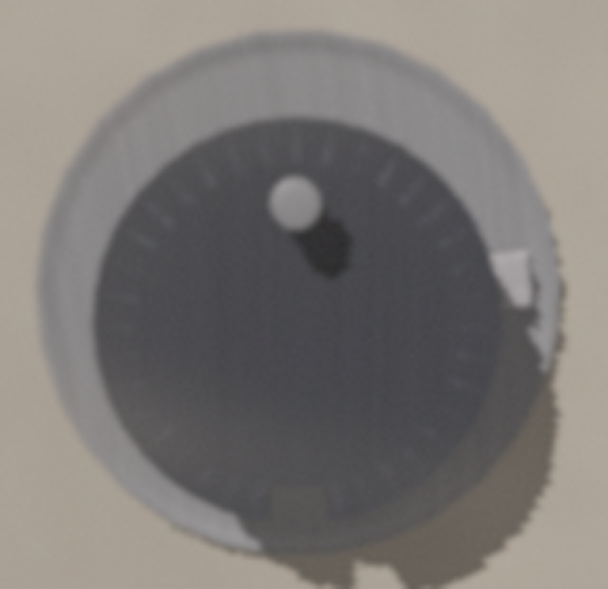

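The enlarged crop shows the cap's lug at (296,202), the notch at the bottom at (300,505) and the ear on the right at (515,278), partly in shadow. Next I'll fit the cap and dish by ray casting.

```bash
cat > meas.py <<'E'
from h import *
def fitc(P):
    A=np.c_[2*P[:,:2],np.ones(len(P))]; s=np.linalg.lstsq(A,(P[:,:2]**2).sum(1),rcond=None)[0]
    return s[:2],np.sqrt(s[2]+s[0]**2+s[1]**2)
def robfit(P,tol=.002):
    k=np.ones(len(P),bool)
    for _ in range(8):
        c,r=fitc(P[k]); e=abs(np.hypot(*(P[:,:2]-c).T)-r); k=e<max(tol,np.median(e))
    return c,r,k.sum()
E
python3 - <<'E'
from meas import *
z=np.load('pics/wrist1.npz',allow_pickle=True); p=z['p']; m=z['m'].item()
g=cv2.GaussianBlur(p,(3,3),0).astype(int); gr=g.mean(2)
c0=np.array([240+297/3.8,65+318/3.8]);
pts=[];dish=[]
for a in np.radians(np.arange(0,360,2)):
    u=np.array([np.cos(a),np.sin(a)])
    t=np.arange(40,80,.5); q=c0+t[:,None]*u
    v=cv2.remap(gr.astype(np.float32),q[:,0].astype(np.float32)[:,None],q[:,1].astype(np.float32)[:,None],cv2.INTER_LINEAR)[:,0]
    d=np.gradient(v)
    w=(t>46)&(t<60); i=np.where(w)[0][np.argmax(d[w])]
    if d[i]>3: pts.append(q[i])
P=onplane(m,pts,.05); c,r,n=robfit(P); print('cap',c,r,n,len(pts))
cv=lambda x,y:[240+x/3.8,65+y/3.8]
for nm,uv,zz in [('lug',cv(296,202),.066),('notch',cv(300,503),.040),('notchedge',cv(300,487),.05),('ear tl',cv(495,255),.03),('ear tr',cv(527,250),.03),('ear br',cv(532,303),.03)]:
    v=onplane(m,[uv],zz)[0]; w=v[:2]-c; print(nm,v.round(4),np.hypot(*w).round(4),np.degrees(np.arctan2(w[1],w[0])).round(1))
# depth near ear
d=z['d']; 
for uv in [cv(515,278),cv(300,300),cv(300,505)]: 
    x=d[int(uv[1])-1:int(uv[1])+2,int(uv[0])-1:int(uv[0])+2]; n=und(m,[uv])[0]; X=np.array(m['position'])+Rm(m['orientation'])@(np.array([n[0],-n[1],-1])*np.median(x)); print(X)
E
```

```text
cap [0.5369156 0.0392921] 0.05782001550106709 123 131
lug [0.5542 0.0711 0.066 ] 0.0362 61.6
notch [ 0.5122 -0.0097  0.04  ] 0.0549 -116.8
notchedge [ 0.5161 -0.0024  0.05  ] 0.0466 -116.5
ear tl [0.5979 0.0283 0.03  ] 0.0619 -10.2
ear tr [0.6069 0.0252 0.03  ] 0.0714 -11.4
ear br [0.6017 0.0103 0.03  ] 0.071 -24.1
[0.60190778 0.01647845 0.01486651]
[0.54211076 0.04634102 0.0512597 ]
[ 0.50657465 -0.02033273  0.00513827]
```

The measurements fit the given sizes: cap radius 57.8 mm at (0.537, 0.039), and lug 36.2 mm out at 61.6°. I'll straddle the lug loosely with the open jaws, not gripping it, so that one fingertip pushes.

Request:
step_arm(increments=[[[0,0,0,31,0,0,-0.3],[0,0,0,31,-1,0,-0.3],[0,0,0,0,0,20,-0.3],[0,0,0,0,0,20,-0.3],[0,0,0,0,0,20,-0.3],[0,0,0,0,0,20,-0.3],[0,0,0,0,0,20,-0.3],[0,0,0,0,0,0,-0.3],[0,0,0,0,0,0,-0.3]]])

```text
time_s: 4.2
eef_pos: [0.5536, 0.0703, 0.1038]
tcp_rot: [-3.14, 0.002, 1.08]
force: [0.2, -0.2, 1.1]
opening: 0.349
```

```bash
python3 w.py 2 wrist
```

```text
4.25 [0.55452435 0.0704301  0.10488712] [3.14134672e+00 1.92358942e-04 1.07997985e+00] [ 0.94382261 -0.33509873 -0.49464094] 0.35381920548963164 [-0.82  0.27  0.72  1.84 -0.19  1.1  -0.52]
```

View pics/wrist2.png

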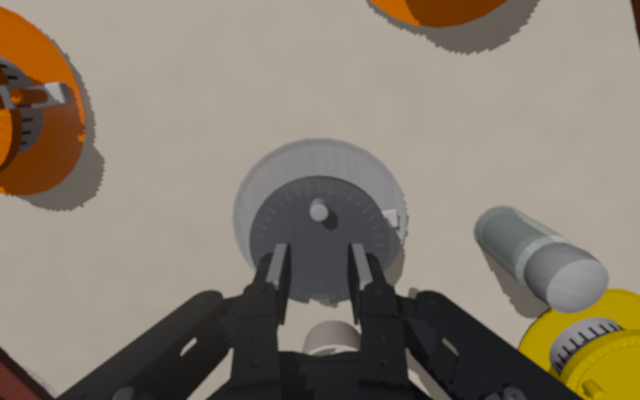

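The lug at (318,210) is centred between the fingertips at (280,248) and (358,248). I'll descend around it.

Request:
step_arm(increments=[[[0,0,0,0,0,15,-0.3],[0,0,0,0,0,15,-0.3],[0,0,0,0,0,10,-0.3],[0,0,0,0,0,7,-0.3],[0,0,0,0,0,0,-0.3],[0,0,0,0,0,0,-0.3]]])

```text
time_s: 4.75
eef_pos: [0.5545, 0.0705, 0.0577]
tcp_rot: [3.141, -0.0, 1.079]
force: [0.0, 0.9, 0.3]
opening: 0.352
```

```bash
python3 w.py 3 wrist side
python3 - <<'E'
import cv2
p=cv2.imread('pics/side3.png')[130:220,270:390]
cv2.imwrite('pics/s3c.png',cv2.resize(p,None,fx=6,fy=6,interpolation=cv2.INTER_CUBIC))
E
```

```text
4.85 [0.55489754 0.07062363 0.05811338] [ 3.14072580e+00 -8.06408732e-04  1.07875498e+00] [-0.20922219  0.27548732 -0.81908087] 0.35130715124921785 [-0.8   0.33  0.7   1.89 -0.25  1.02 -0.49]
```

View pics/wrist3.png

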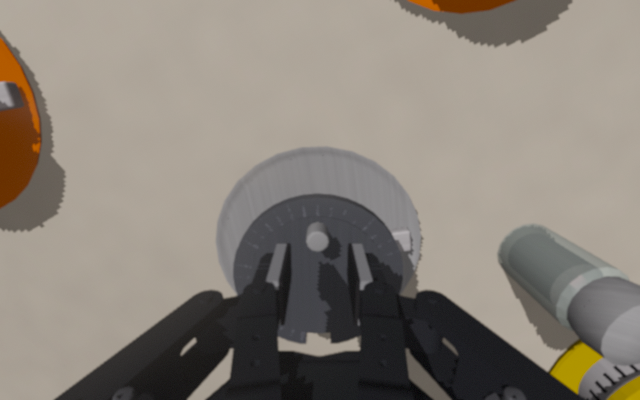

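View pics/s3c.png

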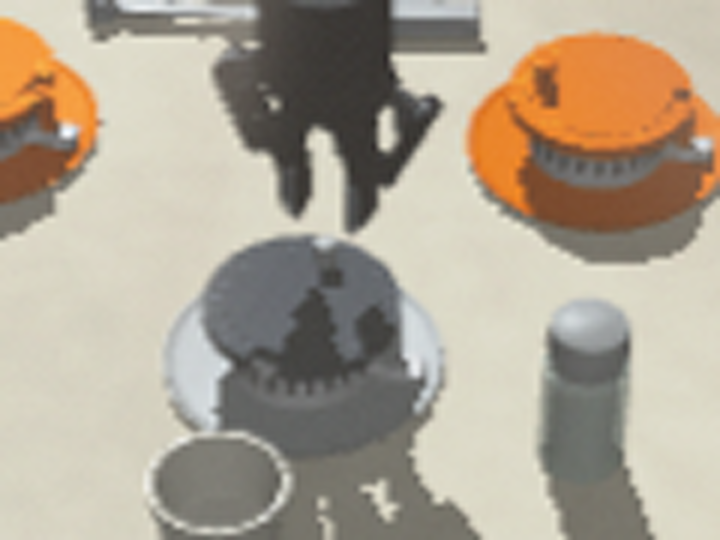

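```bash
python3 - <<'E'
from h import *
T=np.array([0.5548,0.0706,0.058])
for n in ('wrist','side'):
    m=np.load(f'pics/{n}3.npz',allow_pickle=True)['m'].item()
    yw=1.0788; y=np.array([np.sin(yw),-np.cos(yw),0])
    print(n,proj(m,[T,T+.015*y,T-.015*y,T+[0,0,.008],[.5542,.0711,.066],[.5369,.0393,.05]]).round(1).tolist())
    print(np.array(m['position']))
d=np.load('pics/wrist3.npz',allow_pickle=True)['d']; print(d[238,318],d[260,275:285],d[260,355:365])
d=np.load('pics/side3.npz',allow_pickle=True)['d']; print(d[160:175,318:330:3])
E
```

```text
wrist [[319.5, 235.2], [343.7, 235.1], [295.2, 235.2], [319.5, 240.9], [318.2, 240.7], [318.0, 278.3]]
[0.59216784 0.14117698 0.22827213]
side [[324.2, 171.0], [328.1, 172.1], [320.3, 169.9], [324.2, 169.3], [324.0, 169.2], [319.8, 179.0]]
[ 0.47261788 -1.18878506  1.17820407]
0.17704636 [0.13665889 0.13683614 0.13681173 0.13693286 0.13638406 0.13502306
 0.13733962 0.13680474 0.13712865 0.13629965] [0.13607876 0.13698004 0.13541397 0.13619019 0.1362861  0.13550854
 0.13711789 0.13667789 0.13723391 0.13616578]
[[1.6357713 1.6664255 1.8253317 1.6296682]
 [1.6414872 1.6670786 1.8121889 1.6243423]
 [1.6443038 1.665482  1.8121115 1.6326483]
 [1.6403913 1.8076162 1.8076943 1.6369834]
 [1.6531628 1.8024454 1.7993699 1.633134 ]
 [1.6583588 1.7909924 1.7953496 1.6406147]
 [1.7903025 1.7958114 1.7939335 1.6415733]
 [1.7948526 1.7921685 1.7902519 1.6456529]
 [1.7918828 1.7839688 1.7970613 1.644336 ]
 [1.708553  1.7092315 1.6823095 1.7793075]
 [1.7074555 1.7078383 1.6735789 1.7708155]
 [1.6988043 1.7002057 1.6705893 1.698077 ]
 [1.7010728 1.6958578 1.6770476 1.6929148]
 [1.6940001 1.688665  1.6775085 1.6954657]
 [1.6899033 1.6902559 1.6771245 1.6902624]]
```

```bash
python3 - <<'E'
from h import *
z=np.load('pics/wrist3.npz',allow_pickle=True); m=z['m'].item(); d=z['d']
for v in range(238,300,4):
    row=[]
    for u in (278,284,288,353,358,364):
        n=und(m,[[u,v]])[0]; X=np.array(m['position'])+Rm(m['orientation'])@(np.array([n[0],-n[1],-1])*d[v,u]); row.append(X.round(3).tolist())
    print(v,row)
E
python3 -c "
import cv2
p=cv2.imread('pics/wrist3.png')[180:360,220:420]
cv2.imwrite('pics/w3c.png',cv2.resize(p,None,fx=3.3,fy=3.3,interpolation=cv2.INTER_CUBIC))"
```

```text
238 [[0.529, 0.079, 0.051], [0.532, 0.076, 0.05], [0.534, 0.075, 0.05], [0.571, 0.055, 0.05], [0.574, 0.054, 0.052], [0.578, 0.052, 0.05]]
242 [[0.527, 0.076, 0.05], [0.53, 0.074, 0.05], [0.533, 0.073, 0.051], [0.57, 0.053, 0.051], [0.573, 0.052, 0.051], [0.576, 0.05, 0.051]]
246 [[0.541, 0.089, 0.092], [0.544, 0.088, 0.092], [0.546, 0.087, 0.092], [0.574, 0.072, 0.093], [0.577, 0.071, 0.093], [0.575, 0.047, 0.051]]
250 [[0.542, 0.09, 0.098], [0.545, 0.088, 0.097], [0.546, 0.087, 0.096], [0.574, 0.072, 0.097], [0.576, 0.071, 0.098], [0.574, 0.044, 0.05]]
254 [[0.542, 0.089, 0.101], [0.545, 0.088, 0.101], [0.545, 0.085, 0.096], [0.574, 0.073, 0.103], [0.576, 0.072, 0.102], [0.578, 0.07, 0.102]]
258 [[0.543, 0.089, 0.105], [0.545, 0.088, 0.105], [0.544, 0.083, 0.096], [0.573, 0.073, 0.106], [0.575, 0.072, 0.105], [0.578, 0.07, 0.105]]
262 [[0.543, 0.089, 0.109], [0.545, 0.087, 0.108], [0.543, 0.082, 0.098], [0.573, 0.072, 0.108], [0.575, 0.072, 0.11], [0.577, 0.07, 0.108]]
266 [[0.544, 0.089, 0.112], [0.546, 0.088, 0.113], [0.542, 0.08, 0.098], [0.573, 0.073, 0.112], [0.575, 0.072, 0.1
[... 463 characters left out ...]
45, 0.087, 0.124], [0.543, 0.082, 0.115], [0.539, 0.074, 0.101], [0.57, 0.068, 0.116], [0.573, 0.072, 0.123], [0.575, 0.07, 0.123]]
286 [[0.544, 0.086, 0.123], [0.544, 0.082, 0.119], [0.538, 0.072, 0.101], [0.569, 0.066, 0.116], [0.572, 0.071, 0.124], [0.575, 0.073, 0.129]]
290 [[0.543, 0.085, 0.124], [0.543, 0.081, 0.119], [0.537, 0.07, 0.102], [0.568, 0.065, 0.117], [0.571, 0.069, 0.124], [0.575, 0.073, 0.131]]
294 [[0.543, 0.083, 0.125], [0.542, 0.079, 0.12], [0.538, 0.071, 0.107], [0.567, 0.064, 0.117], [0.571, 0.067, 0.124], [0.575, 0.073, 0.134]]
298 [[0.542, 0.083, 0.127], [0.542, 0.078, 0.121], [0.537, 0.069, 0.107], [0.567, 0.062, 0.118], [0.57, 0.065, 0.124], [0.574, 0.073, 0.136]]
```

View pics/w3c.png

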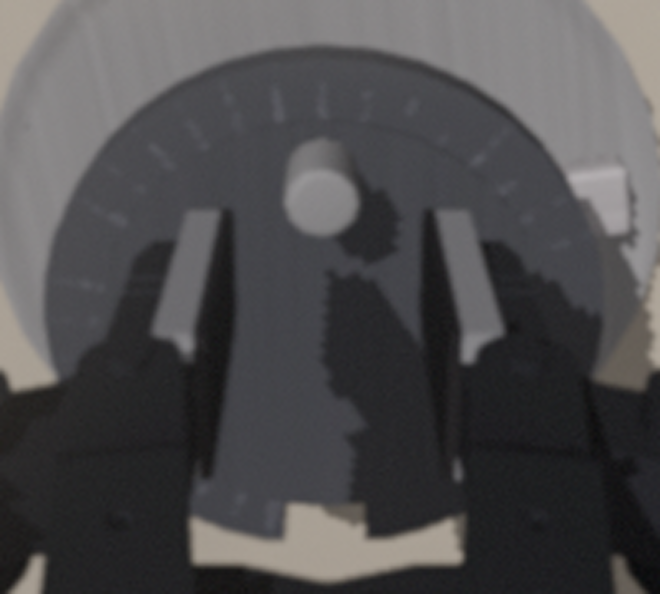

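The wrist depth puts the fingertips near z = 0.092 while the reported TCP is at z = 0.058. I'll check this against the side view before going lower.

```bash
python3 - <<'E'
from h import *
def x3(m,d,u,v):
    n=und(m,[[u,v]])[0]; return (np.array(m['position'])+Rm(m['orientation'])@(np.array([n[0],-n[1],-1])*d[v,u])).round(3).tolist()
z=np.load('pics/side3.npz',allow_pickle=True); m=z['m'].item(); d=z['d']
for v in range(150,172,2): print(v,[(u,x3(m,d,u,v)) for u in (317,319,327,329)])
z=np.load('pics/wrist0.npz',allow_pickle=True); m=z['m'].item(); d=z['d']
print('w0')
for v in range(252,300,6): print(v,[(u,x3(m,d,u,v)) for u in (205,215,225,412,420,430)])
E
```

```text
150 [(317, [0.531, 0.066, 0.159]), (319, [0.538, 0.061, 0.163]), (327, [0.563, 0.044, 0.175]), (329, [0.57, 0.046, 0.172])]
152 [(317, [0.531, 0.06, 0.155]), (319, [0.538, 0.072, 0.145]), (327, [0.564, 0.047, 0.164]), (329, [0.571, 0.055, 0.156])]
154 [(317, [0.531, 0.069, 0.138]), (319, [0.538, 0.077, 0.132]), (327, [0.563, 0.044, 0.157]), (329, [0.57, 0.048, 0.153])]
156 [(317, [0.531, 0.068, 0.131]), (319, [0.538, 0.075, 0.125]), (327, [0.564, 0.048, 0.145]), (329, [0.57, 0.042, 0.15])]
158 [(317, [0.531, 0.068, 0.122]), (319, [0.538, 0.075, 0.115]), (327, [0.564, 0.05, 0.134]), (329, [0.57, 0.047, 0.137])]
160 [(317, [0.53, 0.071, 0.11]), (319, [0.537, 0.071, 0.11]), (327, [0.564, 0.056, 0.12]), (329, [0.57, 0.046, 0.129])]
162 [(317, [0.53, 0.064, 0.107]), (319, [0.537, 0.074, 0.099]), (327, [0.564, 0.054, 0.114]), (329, [0.571, 0.054, 0.113])]
164 [(317, [0.53, 0.067, 0.096]), (319, [0.537, 0.066, 0.096]), (327, [0.563, 0.049, 0.109]), (329, [0.57, 0.051, 0.107])]
166 [(317, [0.534, 0.167, -0.001]), (319, [0.542, 0.169, -0.003]), (327, [0.563, 0.051, 0.098]), (329, [0.571, 0.05
[... 1029 characters left out ...]
]), (215, [0.138, 0.591, 0.267]), (225, [0.145, 0.589, 0.255]), (412, [0.166, 0.672, 0.255]), (420, [0.161, 0.673, 0.263]), (430, [0.16, 0.677, 0.266])]
282 [(205, [0.138, 0.588, 0.27]), (215, [0.14, 0.591, 0.268]), (225, [0.147, 0.588, 0.256]), (412, [0.169, 0.671, 0.255]), (420, [0.163, 0.673, 0.265]), (430, [0.159, 0.675, 0.271])]
288 [(205, [0.137, 0.59, 0.275]), (215, [0.142, 0.59, 0.269]), (225, [0.15, 0.588, 0.257]), (412, [0.172, 0.671, 0.255]), (420, [0.166, 0.672, 0.265]), (430, [0.159, 0.674, 0.274])]
294 [(205, [0.138, 0.591, 0.279]), (215, [0.144, 0.589, 0.269]), (225, [0.152, 0.587, 0.258]), (412, [0.174, 0.67, 0.257]), (420, [0.168, 0.672, 0.266]), (430, [0.16, 0.673, 0.276])]
```

Both cameras agree. The real fingertips sit about 32 mm behind the reported TCP (47 mm when fully open), so I'll work from the visible tips. I'll descend a further 28 mm in small rows and watch the force.

Request:
step_arm(increments=[[[0,0,0,0,0,7,-0.3],[0,0,0,0,0,7,-0.3],[0,0,0,0,0,7,-0.3],[0,0,0,0,0,7,-0.3],[0,0,0,0,0,0,-0.3],[0,0,0,0,0,0,-0.3]]])

```text
time_s: 5.35
eef_pos: [0.5538, 0.0703, 0.0285]
tcp_rot: [-3.141, 0.001, 1.078]
force: [0.5, -0.2, 0.6]
opening: 0.351
```

```bash
python3 w.py 4 wrist
python3 - <<'E'
from h import *
def x3(m,d,u,v):
    n=und(m,[[u,v]])[0]; return (np.array(m['position'])+Rm(m['orientation'])@(np.array([n[0],-n[1],-1])*d[v,u])).round(3).tolist()
z=np.load('pics/wrist4.npz',allow_pickle=True); m=z['m'].item(); d=z['d']
for v in range(240,262,3): print(v,[(u,x3(m,d,u,v)) for u in (280,286,353,358)])
cv2.imwrite('pics/w4c.png',cv2.resize(z['p'][180:360,220:420],None,fx=3.3,fy=3.3,interpolation=cv2.INTER_CUBIC))
E
```

```text
5.4 [0.5541726  0.07039198 0.02901483] [-3.14140070e+00  5.78133955e-04  1.07845035e+00] [-0.37760899 -1.03205846 -0.2671756 ] 0.34929787906216797 [-0.78  0.37  0.68  1.91 -0.28  0.96 -0.46]
240 [(280, [0.538, 0.087, 0.05]), (286, [0.541, 0.085, 0.05]), (353, [0.573, 0.068, 0.05]), (358, [0.576, 0.066, 0.049])]
243 [(280, [0.541, 0.089, 0.061]), (286, [0.544, 0.088, 0.061]), (353, [0.574, 0.072, 0.06]), (358, [0.576, 0.07, 0.059])]
246 [(280, [0.542, 0.089, 0.064]), (286, [0.544, 0.088, 0.064]), (353, [0.574, 0.072, 0.064]), (358, [0.576, 0.071, 0.064])]
249 [(280, [0.542, 0.089, 0.067]), (286, [0.544, 0.087, 0.067]), (353, [0.573, 0.072, 0.067]), (358, [0.575, 0.071, 0.067])]
252 [(280, [0.592, 0.141, 0.199]), (286, [0.545, 0.088, 0.071]), (353, [0.573, 0.072, 0.07]), (358, [0.575, 0.071, 0.07])]
255 [(280, [0.543, 0.088, 0.073]), (286, [0.545, 0.087, 0.073]), (353, [0.573, 0.072, 0.073]), (358, [0.575, 0.071, 0.073])]
258 [(280, [0.543, 0.088, 0.076]), (286, [0.545, 0.087, 0.076]), (353, [0.573, 0.073, 0.076]), (358, [0.575, 0.071, 0.076])]
261 [(280, [0.543, 0.088, 0.078]), (286, [0.545, 0.086, 0.077]), (353, [0.572, 0.073, 0.079]), (358, [0.574, 0.072, 0.079])]
```

View pics/w4c.png

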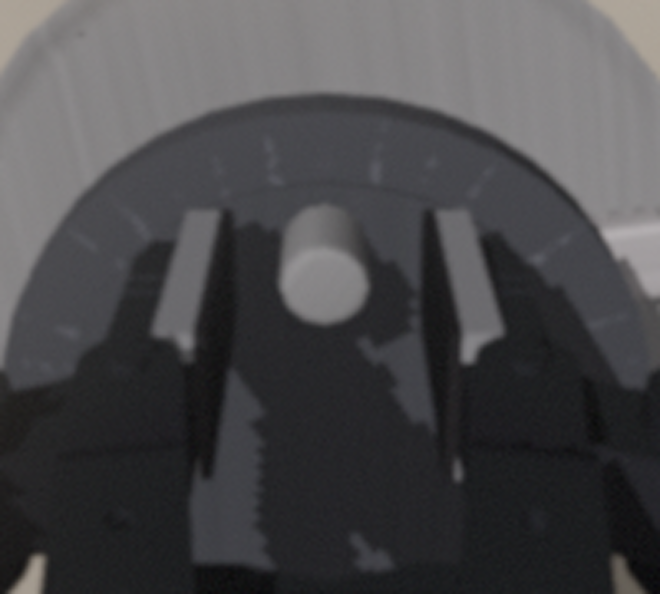

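The tips are at about z = 0.060, below the lug top at 0.066, and they straddle the lug. I'll go 3 mm lower and sweep about the cap's axis so the trailing finger pushes the lug counter-clockwise.

Request:
step_arm(increments=[[[0,0,0,0,0,3,-0.3],[0,0,-5,-0.1,-3.1,0,-0.3],[0,0,-5,-0.1,-3.1,0,-0.3],[0,0,-5,-0.1,-3.1,0,-0.3],[0,0,-5,-0.1,-3.1,0,-0.3],[0,0,-5,-0.1,-3.1,0,-0.3],[0,0,-5,-0.1,-3.1,0,-0.3],[0,0,-5,-0.1,-3.1,0,-0.3],[0,0,-5,-0.1,-3.1,0,-0.3],[0,0,0,0,0,0,-0.3]]])

```text
time_s: 6.23
eef_pos: [0.5304, 0.0744, 0.0265]
tcp_rot: [3.141, -0.0, 1.781]
force: [0.6, -0.1, -0.4]
opening: 0.35
```

```bash
python3 w.py 5 wrist
python3 - <<'E'
from h import *
z=np.load('pics/wrist5.npz',allow_pickle=True)
o=robot.get_obs(); w=o['eef_pos'][:2]-[.5369,.0393]; print(np.hypot(*w),np.degrees(np.arctan2(w[1],w[0])),np.degrees(o['tcp_rot'][2]))
cv2.imwrite('pics/w5c.png',cv2.resize(z['p'][180:360,220:420],None,fx=3.3,fy=3.3,interpolation=cv2.INTER_CUBIC))
E
```

```text
6.2833 [0.53039057 0.07440883 0.02648976] [ 3.14095878e+00 -4.73220466e-04  1.77532822e+00] [ 0.43746727 -0.54687011 -0.01976055] 0.35102480375266476 [-0.7   0.3   0.55  1.96 -0.19  0.93  0.15]
0.03570717499508832 100.50377792018163 101.7188140943354
```

View pics/w5c.png

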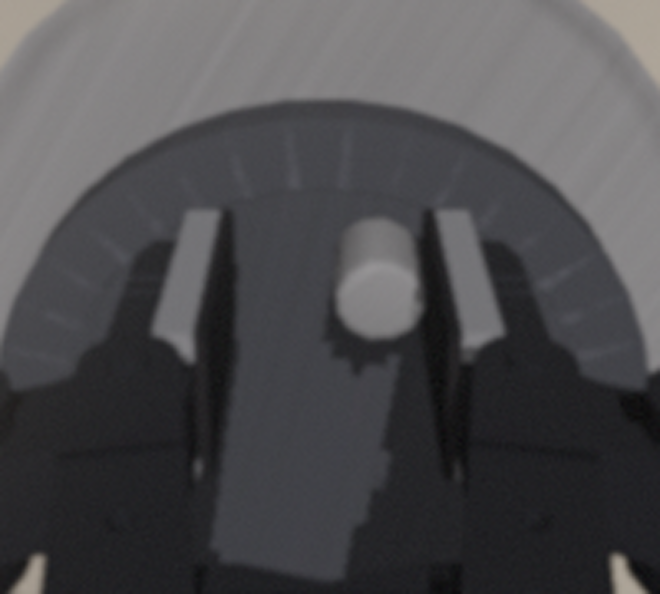

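The lug at crop (380,290) now rests against the right finger and has turned with it. I'll continue the sweep.

Request:
step_arm(increments=[[[0,0,-5,-0.1,-3.1,0,-0.3],[0,0,-5,-0.1,-3.1,0,-0.3],[0,0,-5,-0.1,-3.1,0,-0.3],[0,0,-5,-0.1,-3.1,0,-0.3],[0,0,-5,-0.1,-3.1,0,-0.3],[0,0,-5,-0.1,-3.1,0,-0.3],[0,0,-5,-0.1,-3.1,0,-0.3],[0,0,-5,-0.1,-3.1,0,-0.3],[0,0,-5,-0.1,-3.1,0,-0.3],[0,0,-5,-0.1,-3.1,0,-0.3],[0,0,-5,-0.1,-3.1,0,-0.3],[0,0,0,0,0,0,-0.3]]])

```text
time_s: 7.28
eef_pos: [0.5046, 0.0538, 0.0264]
tcp_rot: [3.141, -0.0, 2.737]
force: [-0.7, 2.4, 0.5]
opening: 0.352
```

```bash
python3 w.py 6 wrist top
python3 - <<'E'
from h import *
z=np.load('pics/wrist6.npz',allow_pickle=True)
o=robot.get_obs(); w=o['eef_pos'][:2]-[.5369,.0393]; print(np.hypot(*w),np.degrees(np.arctan2(w[1],w[0])),np.degrees(o['tcp_rot'][2]))
a=cv2.resize(z['p'][180:360,220:420],None,fx=2.2,fy=2.2,interpolation=cv2.INTER_CUBIC)
b=cv2.resize(np.load('pics/top6.npz',allow_pickle=True)['p'][150:230,240:320],(396,396),interpolation=cv2.INTER_CUBIC)
cv2.imwrite('pics/w6c.png',np.hstack([a[:396],b]) if a.shape[0]==396 else a)
E
```

```text
7.3833 [0.50474653 0.05384346 0.02628824] [ 3.14147572e+00 -6.02426694e-06  2.73159396e+00] [-0.65819014  0.71555782  0.06283471] 0.3476654728651748 [-0.56  0.23  0.41  2.02 -0.11  0.91  1.07]
0.035289626623288446 155.66210847553478 156.50880518634744
```

View pics/w6c.png

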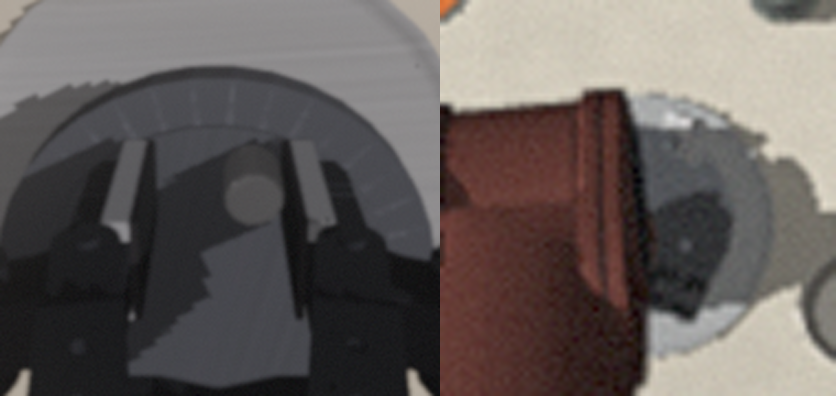

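Request:
step_arm(increments=[[[0,0,-5,-0.1,-3.1,0,-0.3],[0,0,-5,-0.1,-3.1,0,-0.3],[0,0,0,0,0,0,-0.3],[0,0,0,0,4,0,-0.3],[0,0,0,0,0,-15,-0.3],[0,0,0,0,0,-30,-0.3],[0,0,0,0,0,-30,-0.3],[0,0,0,0,0,-30,-0.3],[0,0,0,-30,0,0,-0.3],[0,0,0,-30,0,0,-0.3],[0,0,0,-30,0,0,-0.3],[0,0,0,-30,0,0,-0.3]]])

```text
time_s: 8.38
eef_pos: [0.6218, 0.0249, 0.1314]
tcp_rot: [3.141, 0.001, 2.907]
force: [0.6, 0.4, -1.1]
opening: 0.352
```

Request:
step_arm(increments=[[[0,0,0,-30,0,0,-0.3],[0,0,0,0,0,0,-0.3],[0,0,0,0,0,0,-0.3]]])

```text
time_s: 8.63
eef_pos: [0.6502, 0.0172, 0.1301]
tcp_rot: [-3.14, -0.001, 2.906]
force: [-0.8, -0.1, -0.7]
opening: 0.349
```

```bash
python3 w.py 7 wrist
```

```text
8.6833 [0.64935555 0.01768132 0.13035518] [-3.14040698e+00 -1.26997570e-03  2.90759575e+00] [-1.1908297   0.57118805  0.49050958] 0.3525551219128814 [-0.43  0.4   0.44  1.58 -0.18  1.21  1.38]
```

View pics/wrist7.png

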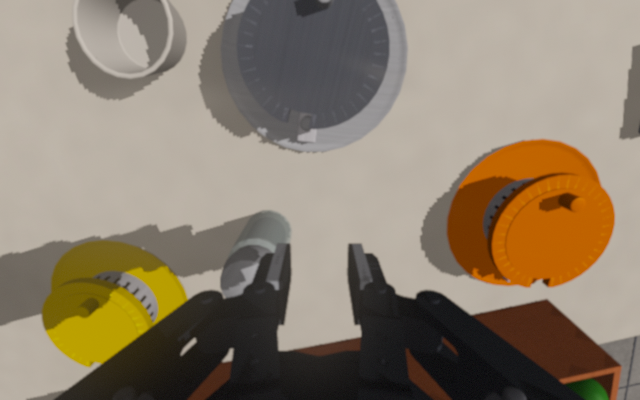

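```bash
python3 - <<'E'
import cv2
p=cv2.imread('pics/wrist7.png')[85:160,255:355]
cv2.imwrite('pics/w7c.png',cv2.resize(p,None,fx=7.5,fy=7.5,interpolation=cv2.INTER_CUBIC))
E
```

```text
(no output)
```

View pics/w7c.png

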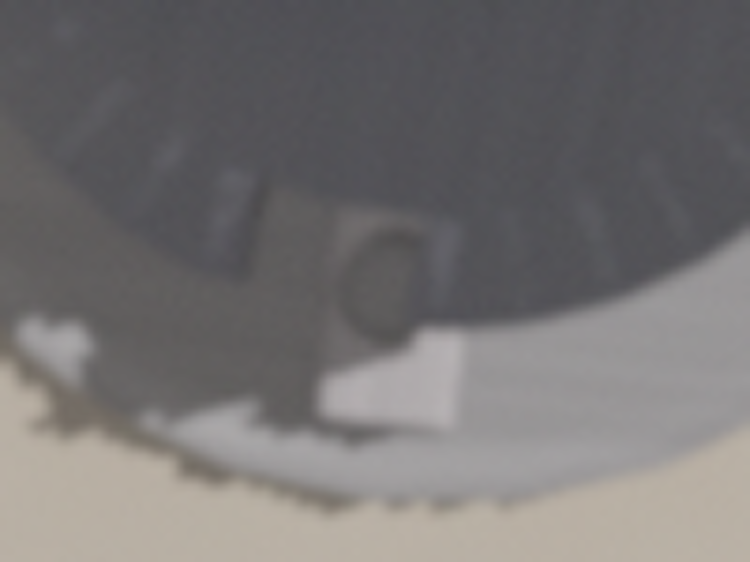

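The crop shows the pin tip circle at (385,285) inside the notch mouth. The notch's side walls meet its inner edge at about (266,182) and (428,214). I'll cast these points to the plane.

```bash
python3 - <<'E'
from meas import *
z=np.load('pics/wrist7.npz',allow_pickle=True); p=z['p']; m=z['m'].item()
gr=cv2.GaussianBlur(p,(3,3),0).astype(np.float32).mean(2)
cv=lambda x,y:[255+x/7.5,85+y/7.5]
# cap rim right half + visible
c=proj(m,[[.5369,.0393,.05]])[0]; pts=[]
for a in np.arange(0,360,3):
    t=np.radians(a); e=[]
    P=np.array([[.5369+r*np.cos(t),.0393+r*np.sin(t),.05] for r in np.arange(.050,.066,.0005)])
    q=proj(m,P)
    if (q[:,1].min()<2) or q[:,0].min()<2: continue
    v=cv2.remap(gr,q[:,0].astype(np.float32)[:,None],q[:,1].astype(np.float32)[:,None],cv2.INTER_LINEAR)[:,0]
    d=np.gradient(v); i=d.argmax()
    if d[i]>4: pts.append(P[i])
pts=np.array(pts); cc,r,n=robfit(pts,.0015); print('cap',cc,r,n,len(pts))
for nm,uv,zz in [('nl in',cv(266,182),.05),('nr in',cv(428,214),.05),('nl rim',cv(245,277),.05),('nr rim',cv(422,325),.05),('pin',cv(385,285),.0385),('earR out',cv(458,430),.0265),('earL out',cv(318,415),.0265)]:
    v=onplane(m,[uv],zz)[0]; w=v[:2]-cc; print(nm,v.round(4),np.hypot(*w).round(4),np.degrees(np.arctan2(w[1],w[0])).round(1))
E
```

```text
cap [0.53530889 0.03824156] 0.05928615757581197 42 47
nl in [0.5739 0.0119 0.05  ] 0.0467 -34.4
nr in [0.5811 0.0278 0.05  ] 0.047 -12.8
nl rim [0.5829 0.0071 0.05  ] 0.0569 -33.2
nr rim [0.5923 0.0244 0.05  ] 0.0586 -13.6
pin [0.5879 0.0209 0.0385] 0.0554 -18.3
earR out [0.6072 0.0245 0.0265] 0.0732 -10.8
earL out [0.6015 0.0086 0.0265] 0.0726 -24.1
```

The notch mid-line is at -23.5° and the pin at -18.3° (radius 55.4 mm). The measured notch width is 17.5 mm. Another 5.3° counter-clockwise is needed, so I'll go back to the lug by the same path.

Request:
step_arm(increments=[[[0,0,0,30,0,0,-0.3],[0,0,0,30,0,0,-0.3],[0,0,0,30,0,0,-0.3],[0,0,0,30,0,0,-0.3],[0,0,0,30,0,0,-0.3],[0,0,0,0,0,30,-0.3],[0,0,0,0,0,30,-0.3],[0,0,0,0,0,0,-0.3],[0,0,0,0,0,0,-0.3]]])

```text
time_s: 9.43
eef_pos: [0.5019, 0.052, 0.0709]
tcp_rot: [-3.14, -0.002, 2.91]
force: [-0.8, -0.0, -0.1]
opening: 0.351
```

```bash
python3 w.py 8 wrist
python3 - <<'E'
from h import *
z=np.load('pics/wrist8.npz',allow_pickle=True)
o=robot.get_obs(); w=o['eef_pos'][:2]-[.5365,.039]; print(np.hypot(*w),np.degrees(np.arctan2(w[1],w[0])),np.degrees(o['tcp_rot'][2]))
cv2.imwrite('pics/w8c.png',cv2.resize(z['p'][180:360,220:420],None,fx=3.3,fy=3.3,interpolation=cv2.INTER_CUBIC))
E
```

```text
9.4833 [0.50329385 0.05197511 0.07211649] [-3.14145985e+00 -2.17656448e-04  2.91022281e+00] [0.4478514  0.17619037 0.52799816] 0.3518919494998515 [-0.57  0.16  0.41  1.99 -0.08  1.01  1.22]
0.035651110395918305 158.65721796091094 166.74348461044966
```

View pics/w8c.png

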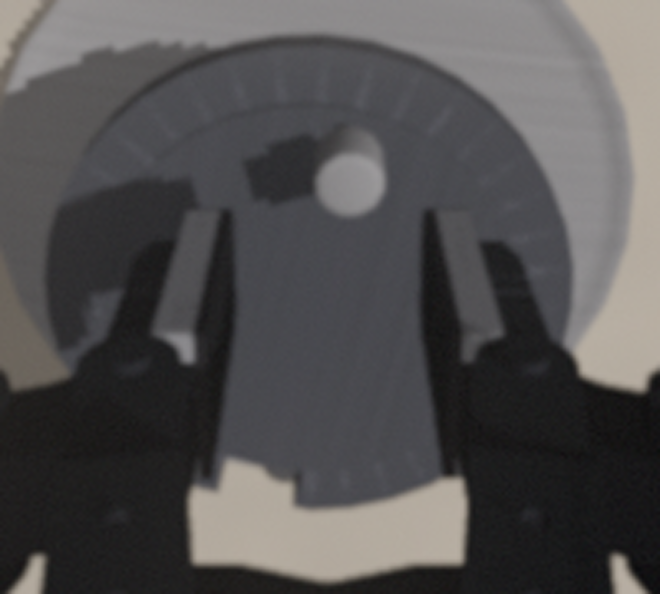

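The lug at (350,185) is again between the jaws. I'll descend, close the 4 mm gap, push 5.3° further, then back off and return to the viewing place.

Request:
step_arm(increments=[[[0,0,0,0,0,25,-0.3],[0,0,0,0,0,15,-0.3],[0,0,0,0,0,5,-0.3],[0,0,0,0,-3,0,-0.3],[0,0,0,0,-1,0,-0.3],[0,0,-2.6,-0.1,-1.6,0,-0.3],[0,0,-2.7,-0.1,-1.7,0,-0.3],[0,0,0,0,0,0,-0.3],[0,0,0,0,0,0,-0.3]]])

```text
time_s: 10.23
eef_pos: [0.503, 0.0447, 0.0275]
tcp_rot: [3.141, 0.002, 3.002]
force: [0.0, 1.1, 0.5]
opening: 0.348
```

Request:
step_arm(increments=[[[0,0,0,0,4,0,-0.3],[0,0,0,0,0,-15,-0.3],[0,0,0,0,0,-30,-0.3],[0,0,0,0,0,-30,-0.3],[0,0,0,0,0,-30,-0.3],[0,0,0,-30,0,0,-0.3],[0,0,0,-30,0,0,-0.3],[0,0,0,-30,0,0,-0.3],[0,0,0,-30,0,0,-0.3],[0,0,0,-10,0,0,-0.3],[0,0,0,0,0,0,-0.3],[0,0,0,0,0,0,-0.3]]])

```text
time_s: 11.23
eef_pos: [0.6313, 0.0307, 0.1309]
tcp_rot: [-3.141, -0.001, 3.003]
force: [-0.6, 0.1, 0.3]
opening: 0.35
```

```bash
python3 w.py 9 wrist; python3 - <<'E'
import cv2
p=cv2.imread('pics/wrist9.png'); q=p[100:200,250:370]
cv2.imwrite('pics/w9c.png',cv2.resize(q,None,fx=6,fy=6,interpolation=cv2.INTER_CUBIC))
E
```

```text
11.2833 [0.63075746 0.0309045  0.131087  ] [-3.14125469e+00 -8.09480999e-04  3.00301206e+00] [-0.50151353 -0.09890929 -0.80713899] 0.35107478519839386 [-0.47  0.36  0.44  1.62 -0.16  1.19  1.44]
```

View pics/w9c.png

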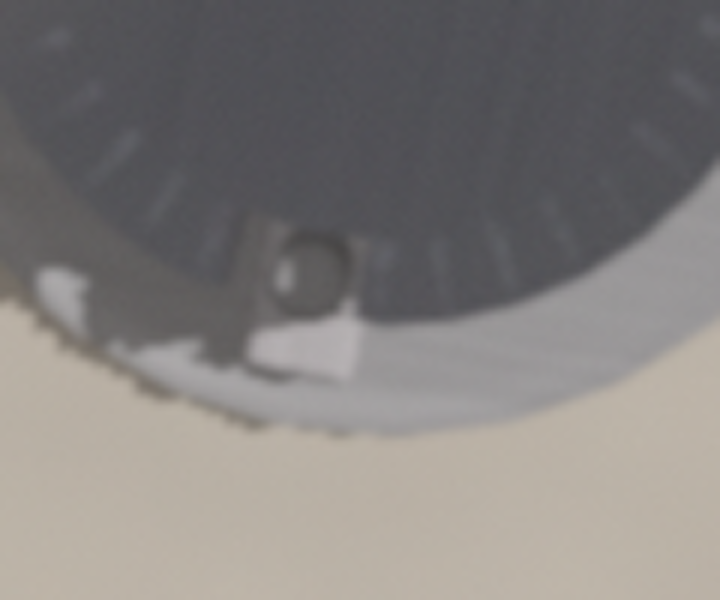

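The notch now frames the pin. Its inner corners are at about (243,208) and (364,238), with the pin centre at (312,275). I'll check the angles.

```bash
python3 - <<'E'
from meas import *
z=np.load('pics/wrist9.npz',allow_pickle=True); m=z['m'].item()
cv=lambda x,y:[250+x/6,100+y/6]
for cc in ([.5361,.0388],[.5369,.0393]):
  for nm,uv,zz in [('nl in',cv(243,208),.05),('nr in',cv(364,238),.05),('nl rim',cv(228,283),.05),('nr rim',cv(358,320),.05),('pin',cv(312,275),.0385),('lugc',cv(0,0),.05)][:5]:
    v=onplane(m,[uv],zz)[0]; w=v[:2]-cc; print(nm,v.round(4),np.hypot(*w).round(4),np.degrees(np.arctan2(w[1],w[0])).round(1))
print(proj(m,[[.5369,.0393,.05],[.503,.05,.066]]))
print('move to centre', R.from_euler('xyz',robot.get_obs()['tcp_rot']).as_matrix().T@(np.array([.5365,.039,.1])-robot.get_obs()['eef_pos']))
E
```

```text
nl in [0.5757 0.0147 0.05  ] 0.0463 -31.4
nr in [0.582  0.0305 0.05  ] 0.0467 -10.3
nl rim [0.5855 0.0109 0.05  ] 0.0567 -29.5
nr rim [0.5931 0.028  0.05  ] 0.0581 -10.7
pin [0.5876 0.0217 0.0385] 0.0543 -18.3
nl in [0.5757 0.0147 0.05  ] 0.0459 -32.4
nr in [0.582  0.0305 0.05  ] 0.046 -11.0
nl rim [0.5855 0.0109 0.05  ] 0.0563 -30.3
nr rim [0.5931 0.028  0.05  ] 0.0574 -11.4
pin [0.5876 0.0217 0.0385] 0.0537 -19.1
[[313.275876    80.47132837]
 [320.96395863  25.97884543]]
move to centre [ 0.09444692 -0.00499207  0.03116516]
```

The notch mid-line is at -20.5° and the pin at -18.3°, so about 2 mm remains of the 3 mm play. I'll give one more nudge of about 2.3° to centre it.

Request:
step_arm(increments=[[[0,0,0,30,0,0,-0.3],[0,0,0,30,0,0,-0.3],[0,0,0,30,0,0,-0.3],[0,0,0,30,0,0,-0.3],[0,0,0,10,0,0,-0.3],[0,0,0,0,0,30,-0.3],[0,0,0,0,0,30,-0.3],[0,0,0,0,0,25,-0.3],[0,0,0,0,0,15,-0.3],[0,0,0,0,0,5,-0.3],[0,0,0,0,0,0,-0.3]]])

```text
time_s: 12.2
eef_pos: [0.5015, 0.0486, 0.0255]
tcp_rot: [-3.141, -0.002, 3.004]
force: [0.3, 0.3, 1.3]
opening: 0.35
```

Request:
step_arm(increments=[[[0,0,0,0,-2,0,-0.3],[0,0,0,0,-2,0,-0.3],[0,0,-1.2,0,-0.8,0,-0.3],[0,0,-1.2,0,-0.8,0,-0.3],[0,0,0,0,0,0,-0.3],[0,0,0,0,0,0,-0.3],[0,0,0,0,0,0,-0.3]]])

```text
time_s: 12.78
eef_pos: [0.5022, 0.0432, 0.0265]
tcp_rot: [3.141, 0.001, 3.046]
force: [-0.8, 1.8, 0.5]
opening: 0.346
```

Request:
step_arm(increments=[[[0,0,0,0,4,0,-0.3],[0,0,0,0,0,-15,-0.3],[0,0,0,0,0,-30,-0.3],[0,0,0,0,0,-30,-0.3],[0,0,0,0,0,-30,-0.3],[0,0,0,-30,0,0,-0.3],[0,0,0,-30,0,0,-0.3],[0,0,0,-30,0,0,-0.3],[0,0,0,-30,0,0,-0.3],[0,0,0,-10,0,0,-0.3],[0,0,0,0,0,0,-0.3],[0,0,0,0,0,0,-0.3]]])

```text
time_s: 13.78
eef_pos: [0.6312, 0.0344, 0.1304]
tcp_rot: [-3.14, -0.002, 3.045]
force: [0.7, -0.1, -0.1]
opening: 0.349
```

```bash
python3 w.py 10 wrist; python3 - <<'E'
import cv2
p=cv2.imread('pics/wrist10.png'); q=p[100:200,250:370]
cv2.imwrite('pics/w10c.png',cv2.resize(q,None,fx=6,fy=6,interpolation=cv2.INTER_CUBIC))
E
```

```text
13.8333 [0.6307719  0.03459088 0.130649  ] [-3.14099256e+00 -1.47500883e-03  3.04540020e+00] [-0.47516257 -0.05644099  0.08740012] 0.3510532273334341 [-0.48  0.36  0.45  1.62 -0.17  1.2   1.48]
```

View pics/w10c.png

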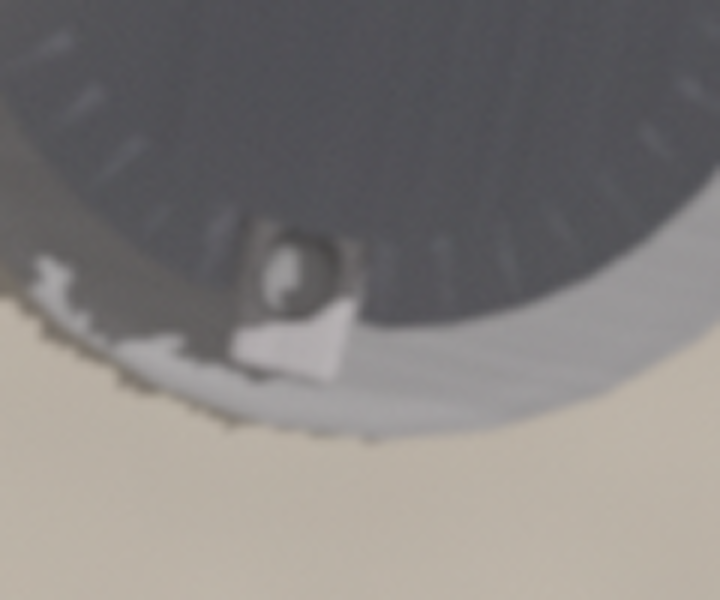

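The pin at (300,272) is now centred between the notch walls at x ≈ 237 and 365. I'll shut the gripper, move over the cap centre and descend towards it.

Request:
step_arm(increments=[[[0,0,0,30,-2,0,-1],[0,0,0,30,-2,0,-1],[0,0,0,30,-1,0,-1],[0,0,0,4.5,0,0,-1],[0,0,0,0,0,30,-1],[0,0,0,0,0,30,-1],[0,0,0,0,0,25,-1],[0,0,0,0,0,10,-1],[0,0,0,0,0,0,-1],[0,0,0,0,0,0,-1]]])

```text
time_s: 14.67
eef_pos: [0.5371, 0.0387, 0.0369]
tcp_rot: [-3.142, -0.0, 3.046]
force: [0.2, -0.2, 1.3]
opening: -0.001
```

```bash
python3 w.py 11 wrist side; python3 - <<'E'
from h import *
p=cv2.imread('pics/side11.png')[130:220,270:390]; w=cv2.imread('pics/wrist11.png')
cv2.imwrite('pics/s11c.png',np.hstack([cv2.resize(p,(400,300),interpolation=cv2.INTER_CUBIC),cv2.resize(w[160:310,220:420],(400,300))]))
def x3(m,d,u,v):
    n=und(m,[[u,v]])[0]; return (np.array(m['position'])+Rm(m['orientation'])@(np.array([n[0],-n[1],-1])*d[v,u])).round(3).tolist()
z=np.load('pics/wrist11.npz',allow_pickle=True); m=z['m'].item(); d=z['d']
for v in range(225,255,3): print(v,[(u,x3(m,d,u,v)) for u in (308,312,325,330)])
E
```

```text
14.7667 [0.53823146 0.03885544 0.03788358] [3.14079409e+00 2.16476789e-03 3.04556627e+00] [-0.11542819 -0.24908262  0.02103727] 0.0027461925989676512 [-0.53  0.28  0.43  1.94 -0.14  0.95  1.44]
225 [(308, [0.523, 0.034, 0.052]), (312, [0.523, 0.036, 0.052]), (325, [0.524, 0.043, 0.051]), (330, [0.525, 0.046, 0.051])]
228 [(308, [0.526, 0.033, 0.05]), (312, [0.525, 0.036, 0.051]), (325, [0.526, 0.043, 0.051]), (330, [0.526, 0.046, 0.051])]
231 [(308, [0.527, 0.033, 0.051]), (312, [0.527, 0.036, 0.051]), (325, [0.528, 0.043, 0.05]), (330, [0.528, 0.046, 0.051])]
234 [(308, [0.528, 0.033, 0.052]), (312, [0.529, 0.035, 0.051]), (325, [0.53, 0.043, 0.05]), (330, [0.53, 0.046, 0.051])]
237 [(308, [0.531, 0.033, 0.051]), (312, [0.531, 0.035, 0.05]), (325, [0.532, 0.043, 0.051]), (330, [0.532, 0.045, 0.052])]
240 [(308, [0.533, 0.033, 0.05]), (312, [0.533, 0.035, 0.051]), (325, [0.533, 0.042, 0.051]), (330, [0.534, 0.045, 0.051])]
243 [(308, [0.526, 0.034, 0.069]), (312, [0.526, 0.036, 0.069]), (325, [0.526, 0.043, 0.07]), (330, [0.527, 0.045, 0.069])]
246 [(308, [0.526, 0.034, 0.072]), (312, [0.526, 0.036, 0.072]), (325, [0.526, 0.043, 0.073]), (330, [0.527, 0.045, 0.072])]
249 [(308, [0.526, 0.034, 0.075]), (312, [0.526, 0.036, 0.075]), (325, [0.526, 0.043, 0.076]), (330, [0.526, 0.045, 0.076])]
252 [(308, [0.525, 0.034, 0.079]), (312, [0.526, 0.036, 0.079]), (325, [0.527, 0.042, 0.078]), (330, [0.527, 0.045, 0.078])]
```

View pics/s11c.png

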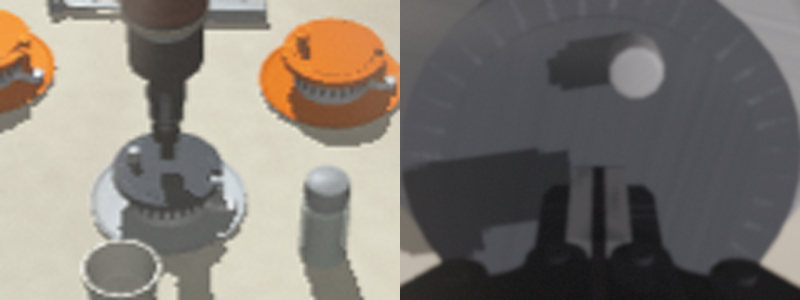

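The shut tips are at about z = 0.068, over the cap centre and clear of the lug. I'll press down slowly and watch the force.

Request:
step_arm(increments=[[[0,0,0,0,0,8,-1],[0,0,0,0,0,6,-1],[0,0,0,0,0,2,-1],[0,0,0,0,0,2,-1],[0,0,0,0,0,1,-1],[0,0,0,0,0,0,-1]]])

```text
time_s: 15.27
eef_pos: [0.5379, 0.0389, 0.0175]
tcp_rot: [3.141, 0.001, 3.046]
force: [2.0, -0.3, 2.0]
opening: 0.001
```

Request:
step_arm(increments=[[[0,0,0,0,0,1,-1],[0,0,0,0,0,1,-1],[0,0,0,0,0,1,-1],[0,0,0,0,0,0,-1]]])

```text
time_s: 15.6
eef_pos: [0.538, 0.0389, 0.015]
tcp_rot: [3.141, 0.001, 3.046]
force: [-0.4, 0.7, 6.9]
opening: -0.0
```

Request:
step_arm(increments=[[[0,0,0,0,0,1,-1],[0,0,0,0,0,1,-1],[0,0,0,0,0,1,-1],[0,0,0,0,0,0,-1]]])

```text
time_s: 15.93
eef_pos: [0.5383, 0.039, 0.0144]
tcp_rot: [3.14, 0.001, 3.045]
force: [-12.3, -0.4, 39.4]
opening: -0.0
```

Request:
step_arm(increments=[[[0,0,0,0,0,1,-1],[0,0,0,0,0,1,-1],[0,0,0,0,0,0,-1]]])

```text
time_s: 16.18
eef_pos: [0.5384, 0.039, 0.0141]
tcp_rot: [3.139, 0.001, 3.045]
force: [-21.9, -1.6, 60.2]
opening: 0.001
```

Request:
step_arm(increments=[[[0,0,0,0,0,1,-1],[0,0,0,0,0,1,-1],[0,0,0,0,0,0,-1]]])

```text
time_s: 16.43
eef_pos: [0.5386, 0.0391, 0.0137]
tcp_rot: [3.138, 0.001, 3.045]
force: [-30.2, -2.0, 81.7]
opening: 0.0
```

The push met a hard stop after about 3 to 4 mm, with the force rising. I sent those three steps together and should have stopped after the first. I'll release and look.

Request:
step_arm(increments=[[[0,0,0,0,0,-8,-1],[0,0,0,0,0,-15,-1],[0,0,0,0,0,-30,-1],[0,0,0,0,0,-30,-1],[0,0,0,0,0,-25,-1],[0,0,0,-30,0,0,-1],[0,0,0,-30,0,0,-1],[0,0,0,-30,0,0,-1],[0,0,0,0,0,0,-1],[0,0,0,0,0,0,-1]]])

```text
time_s: 17.27
eef_pos: [0.627, 0.0295, 0.114]
tcp_rot: [-3.14, -0.002, 3.045]
force: [-0.3, -0.2, -0.6]
opening: 0.001
```

```bash
python3 w.py 12 wrist side; python3 - <<'E'
from h import *
z=np.load('pics/wrist12.npz',allow_pickle=True); p=z['p']; m=z['m'].item(); d=z['d']
cv2.imwrite('pics/w12c.png',cv2.resize(p[100:200,250:370],None,fx=6,fy=6,interpolation=cv2.INTER_CUBIC))
p=cv2.imread('pics/side12.png')[150:230,280:380]
cv2.imwrite('pics/s12c.png',cv2.resize(p,None,fx=7,fy=7,interpolation=cv2.INTER_CUBIC))
def hz(tag):
    z=np.load(f'pics/{tag}.npz',allow_pickle=True); m=z['m'].item(); d=z['d']
    for r,ph in ((40,range(-90,60,30)),(20,range(-90,60,30))):
        zs=[]
        for a in ph:
            P=[.5365+r/1e3*np.cos(np.radians(a)),.039+r/1e3*np.sin(np.radians(a)),.048]
            u,v=proj(m,[P])[0].astype(int)
            if not(2<u<637 and 2<v<397): zs.append(None); continue
            D=np.median(d[v-2:v+3,u-2:u+3]); n=und(m,[[u,v]])[0]
            zs.append(round(float((np.array(m['position'])+Rm(m['orientation'])@(np.array([n[0],-n[1],-1])*D))[2]),4))
        print(tag,r,zs)
hz('wrist10'); hz('wrist12')
E
```

```text
17.3667 [0.62577147 0.02984329 0.11450473] [-3.14098563e+00 -1.73395125e-03  3.04532562e+00] [-0.57723041  0.07924486  0.19159014] -0.003219263068744012 [-0.48  0.37  0.46  1.65 -0.18  1.16  1.49]
wrist10 40 [0.051, 0.0509, 0.0504, 0.0506, 0.0506]
wrist10 20 [0.0505, 0.0507, 0.0509, 0.0508, 0.0507]
wrist12 40 [0.0427, 0.0427, 0.0428, 0.0425, 0.0427]
wrist12 20 [0.043, 0.0425, 0.0424, 0.043, 0.0427]
```

View pics/w12c.png

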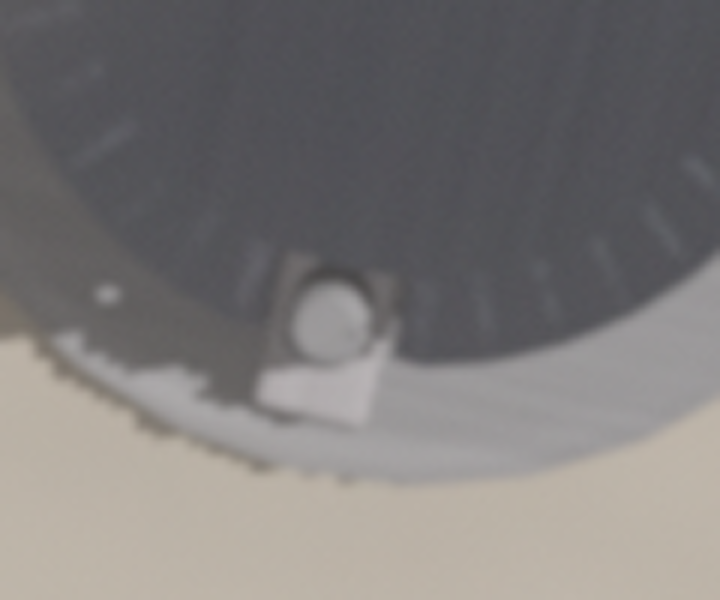

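View pics/s12c.png

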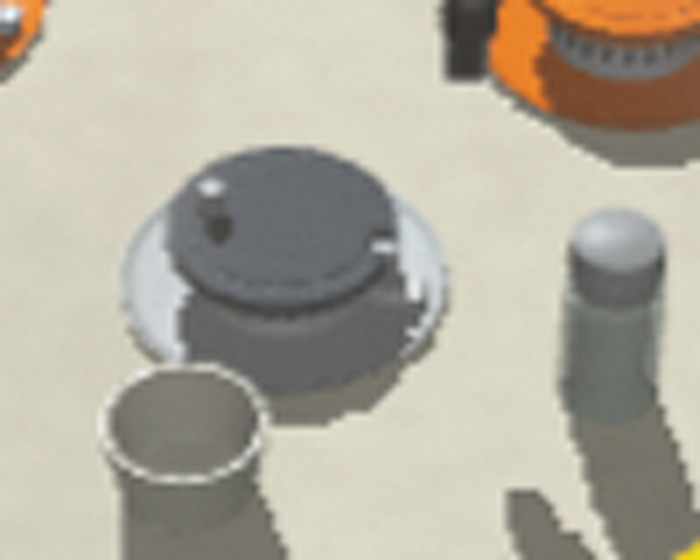

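The stop was the cap coming fully home. Depth of its top went from 0.0508 to 0.0427 m, about 8 mm, and the pin at (332,318) sits inside the notch. I'll raise the hand and check the other items before handing in.

Request:
step_arm(increments=[[[0,0,0,0,0,-30,-1],[0,0,0,0,0,-30,-1],[0,0,0,0,0,-30,-1],[0,0,0,0,0,0,-1],[0,0,0,0,0,0,-1]]])

```text
time_s: 17.78
eef_pos: [0.6269, 0.0303, 0.2073]
tcp_rot: [3.14, 0.003, 3.046]
force: [-0.6, 0.5, -1.2]
opening: 0.004
```

```bash
python3 w.py 13 top side wrist; python3 - <<'E'
from meas import *
z=np.load('pics/wrist12.npz',allow_pickle=True); m=z['m'].item()
cv=lambda x,y:[250+x/6,100+y/6]
cc=np.array([.5363,.0389])
for nm,uv,zz in [('nl in',cv(290,250),.042),('nr in',cv(402,275),.042),('pin',cv(332,318),.0385)]:
    v=onplane(m,[uv],zz)[0]; w=v[:2]-cc; print(nm,v.round(4),np.hypot(*w).round(4),np.degrees(np.arctan2(w[1],w[0])).round(1))
a=cv2.imread('pics/side0.png'); b=cv2.imread('pics/side13.png')
d=(cv2.absdiff(a,b).max(2)>40).astype(np.uint8)*255
cv2.imwrite('pics/diff.png',np.hstack([cv2.resize(b,(400,250)),cv2.cvtColor(cv2.resize(d,(400,250)),cv2.COLOR_GRAY2BGR)]))
E
```

```text
17.9333 [0.62559254 0.03030454 0.20408961] [-3.14157907e+00 -1.88146683e-03  3.04586962e+00] [-0.41533079 -0.01355263 -1.06575453] 0.002374969849402625 [-0.5   0.3   0.48  1.54 -0.14  1.33  1.47]
nl in [0.5772 0.0176 0.042 ] 0.0462 -27.5
nr in [0.582 0.032 0.042] 0.0462 -8.5
pin [0.5874 0.0219 0.0385] 0.0539 -18.4
```

View pics/diff.png

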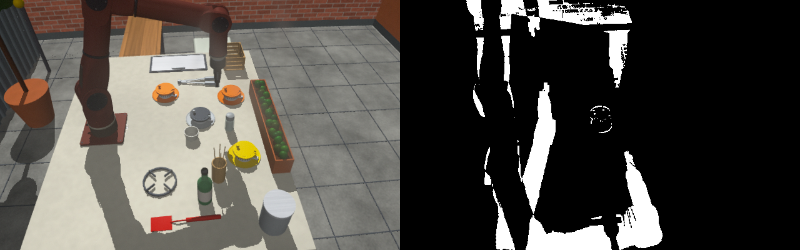

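The only changes against the start are the arm, its shadow and the cap. The notch is at -18.0° and the pin at -18.4°. I'm handing in.

```bash
python3 -c "
from cell import robot
print(robot.sign_off()); print(robot.get_obs()['time_s'])"
```

```text
the job is handed in; nothing more can be done
None
the job is handed in; nothing more can be done
```

I turned the steel burner's cap about 100° counter-clockwise by pushing its lug with one fingertip. I then pressed it at the centre with the fingers shut, withdrew the hand and handed in at about 18 s.

**Last checks**
- **Cap height:** the depth of its top went from 50.8 to 42.7 mm, so it is about 8 mm down.
- **Notch and pin:** the notch is at -18.0° and the pin at -18.4°, about 0.4 mm apart at the rim.
- **Everything else:** a before-and-after difference of the side view shows nothing else moved on the ledge. The measured force at the end was only noise, so the hand is clear.

**What disagreed or went wrong**
- **Fingertip position:** both cameras showed the real fingertips about 31 mm short of the reported TCP, so I worked from the visible tips.
- **Pressing force:** I pressed too long after the cap had bottomed. The wrist force reached about 82 N vertically, with about 30 N sideways. That is under the 120 N wrist limit, and the contact was with the fingertips. It would break the 40 N limit only if the fingertips count as the gripper's body.
- **Pushing the lug:** the second push turned the cap about 3° instead of the planned 5.3°, so a third nudge was needed.

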